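Lever up the power unit's edge and slip a packing block under it

ROBOT

A 7-joint arm with a two-finger parallel gripper is mounted at the origin on the work surface. World frame = base frame: x ahead of the robot, y to its left, z up, the work surface at z = 0. Lengths are in m, angles in rad, forces in N, time in s.
With the tool pointing down it reaches from about 0.425 to 0.825 m from the base axis. Payload 3.6 kg.
Tool frame: the origin (TCP) lies midway between the tips of the shut fingers; the grasp point (between the pads) lies 19 mm behind it; z points along the fingers, y is the line along which they close (so a half turn about z gives the same grasp; the last joint's range is limited). The gripper opens to 85 mm and grips with 20 to 120 N. Pads are 22 mm wide; open, the fingers measure 114 mm over their backs; the gripper's body (76 mm by 85 mm) begins 54 mm behind the grasp point. The pads swing forward as they close: fully open they stand 13 mm farther back than shut.
Start: joints at [1.24, 0.615, -0.013, 1.423, 0.008, 1.103, -0.04], TCP at [0.194, -0.62, 0.231] pointing down, gripper open.
Joint ranges: [-3.12, 3.12], [-0.3, 2.06], [-1.34, 1.32], [0.26, 2.42], [-1.36, 4.5], [0.01, 1.98], [-2.84, 2.84]. Speed limits (rad/s): [2.79, 2.79, 3.14, 3.14, 3.14, 3.14, 3.14].

INTERFACE

Orientations are given as a unit quaternion [w, x, y, z].
In Python, from plant import arm gives the robot as it stands. The module is installed in compiled form; this text tells all that it offers. Calls block until the motion is done:
- arm.reach(position, orientation): joint-space move of the TCP to a pose.
- arm.move_straight(position, rotation=None, max_speed=0.15): straight line of the TCP; rotation=None keeps the orientation; max_speed is the mean speed in m/s.
- arm.movej(angles): joint-space move.
- arm.gripper_to(opening, force=None): opening from 0.0 (shut) to 1.0 (fully open); force is the grip in N (None keeps the last); returns when the fingers have stopped.
- arm.pause(seconds).
- arm.ik(position, orientation): joint angles nearest the present ones, or None.
- arm.observe(): the state.
- arm.snapshot(name): name is "side" or "top" or "wrist"; returns the picture (384x512x3 uint8, red, green, blue); there is no depth.
- arm.camera_model(name): a dict with "fx", "fy", "cx", "cy" (pixels), "camera_from_world" (4x4, takes a point from world to camera coordinates). Camera axes: x right, y down, z forward; pixel columns grow to the right and rows downward; lengths in m; the calibration is good to about 2 mm. A picture is of the moment at which its call begins: read the wrist's pose just before it. camera_model takes no time and is no camera call; for the wrist camera it gives the pose at the moment of the call.
A pose or a line that the arm cannot do raises arm.Unreachable and nothing moves.
- arm.close_job(): hands the job in; it is judged then, once.
Trained networks look in the newest picture that a camera, given by its name, has taken for a name from the list of things; names that differ only in an ending like _2 or _b are one class to them, and where a whole thing is asked for, a point or a joint stands for the part that bears it (a point fixed in the world has none). Each returns a list of dicts, best first, with "confidence" (0 to 1); they miss things now and then, are a little off and sometimes report something else, mostly with a low value. They report only what shows in the picture. A call takes as long as a camera call. They do not tell look-alikes from the thing itself.
- arm.masks_of(name, camera): "region" (384x512 bool, what is visible of it).
- arm.mark_of(name, camera): "centre" ([x, y, z] in m, in world coordinates, good to about 4 mm: a listed point, or the origin of a listed thing).
The state is a dict: "clock": time; "qpos": joint angles; "qvel": joint speeds; "joint_efforts": joint torques, N m; "tool_pos": TCP position; "ee_rot": TCP orientation; "wrist_force": force on the tool from outside, world axes, zero at the start; "torque": the same for the moment, N m; "opening": opening from 0.0 (shut) to 1.0 (fully open); "grasp_force": force on a finger pad.
Only numpy, scipy, OpenCV 4.12 (cv2) and the standard library are available. Lean on these libraries where they do the work, as an engineer would, in place of code of your own. Each camera call takes 0.05 s, during which the arm holds its last target. There are 200 camera calls.

TASK

Using the pry bar over its fulcrum block, lever up the overhanging front edge of the heavy power unit: get the toe under the edge and lower the grip to the bench, where its weight keeps the edge up when you let go. Then slip one end of the packing block of middle thickness about 30 mm under the raised edge, beside the bar, flat on the bench. The bar may stay where it is; do not shove the unit along the bench.

Things in the scene. Friction and masses are not known exactly. Their poses are not given: they have to be found in the camera images.
- pry_bar: Loose steel bar, 0.92 kg, lying through the fulcrum block. Origin on its straight underside, below the middle of the grip; +x to the toe, +z out of its top. Dark heavy grip, 26 mm wide, 28 mm high, x = -75 to +55 mm: hold it from above, across the bar. Flat blade 18 mm wide, 7 mm thick (last 20 mm: 4 mm). Centre of mass at x = 20 mm. At the start the grip's rear end lies on the bench.
- bar_toe (a point): Tip of the bar's toe, on its underside, 245 mm ahead of the bar's origin. It starts about 30 mm short of the unit's edge and too high to go under: raise the grip until the bar dips about 16 degrees toe-down (the hand may tilt with it), push about 50 mm along the bar so the toe is 20 mm under the edge, then lower the grip until its rear end is on the bench.
- fulcrum: Fixed dark steel block, 44 x 70 mm, 60 mm high. Origin at the centre of its underside; +x points along the bar to the power unit. The bar pivots and slides on a round ridge right above the origin, its top 31 mm above the bench; a pin 43 mm above the bench keeps the bar down, two cheeks (26 mm apart inside, 42 mm outside) guide it.
- power_unit: Loose unit, about 2 kg: aluminium plate 150 (x) x 280 (y) x 8 mm on four 28 mm feet, with green board, black heat sink and transformer. Origin at the centre of its footprint, on the bench; +x points away from the fulcrum. The front edge, at x = -75 mm, lies about 55 mm beyond the fulcrum's origin and overhangs the near feet by 55 mm.
- edge (a point): Middle of the unit's front edge, on the plate's underside: 28 mm above the bench when the unit stands on its feet, about 45 mm when levered up with the grip on the bench (about 41 mm at 35 mm farther in).
- shim: Loose wooden packing block 130 (x) x 40 (y) x 35 mm high, 0.13 kg, lying flat. Origin at the centre of its underside. Two blocks of the same outline, but 15 and 60 mm high, lie beside it: not these. Under the edge there is room for it and the fingers 95 mm from the bar's centre line, on either side.
- shim_end_a (a point): Centre of the packing block's +x end face, 17.5 mm above its underside.
- shim_end_b (a point): Centre of the packing block's -x end face, 17.5 mm above its underside.
Things that resemble listed ones, but are neither listed nor needed, are in the scene too. What is shaped like the shim but purple or white is not meant.

How it is judged:
By the outcome, as a careful person would: the job done as asked, in the order asked, and still so for the second after the job is handed in, with the robot touching nothing.
It also fails if it takes over 51 s, if anything falls off the work surface, if the arm or the gripper's body presses on something with over 40 N, if the wrist force passes 120 N, or if a joint passes its speed limit or range.

## Working session

There is one attempt and no reset: what is moved stays moved. The work goes in short steps, each a Python script; the robot and the scene stay as the last script left them, time stands still between calls to the robot, and variables do not carry over. Pictures are saved under pics/ and viewed, at most 10 in all, crops included, and the job is handed in when it is done.

```bash
mkdir -p pics
python3 - <<'E'
from plant import arm
import cv2,numpy as np
o=arm.observe();print(o['clock'],o['tool_pos'],o['ee_rot'],o['wrist_force'])
for c in ("top","side"):
    im=arm.snapshot(c);cv2.imwrite(f"pics/{c}0.png",cv2.resize(im[:,:,::-1],(800,600)))
    m=arm.camera_model(c);M=np.array(m["camera_from_world"]);print(c,m["fx"],np.round(-M[:3,:3].T@M[:3,3],3))
    for n in ("pry_bar","bar_toe","fulcrum","power_unit","edge","shim","shim_end_a"):
        for d in arm.mark_of(n,c)[:4]:
            p=np.r_[d["centre"],1];q=M@p;print(n,round(d["confidence"],2),np.round(d["centre"],3),np.round([m["fx"]*q[0]/q[2]+m["cx"],m["fy"]*q[1]/q[2]+m["cy"]]))
E
```

```text
0.0 [ 0.19425711 -0.61948541  0.23012237] [-1.27355534e-03  9.88479599e-01  1.51348685e-01 -1.91808399e-04] [-0.73228362 -0.33228043 -0.50497929]
top 390.6522407751204 [ 0.295 -0.111  1.166]
pry_bar 0.86 [ 0.604 -0.074  0.005] [245. 161.]
pry_bar 0.52 [ 0.426 -0.374  0.021] [348. 216.]
bar_toe 0.96 [0.564 0.172 0.035] [162. 174.]
bar_toe 0.5 [0.572 0.204 0.03 ] [152. 172.]
fulcrum 0.57 [0.569 0.148 0.002] [173. 175.]
power_unit 0.83 [ 0.557  0.277 -0.002] [131. 180.]
edge 0.63 [0.573 0.203 0.03 ] [152. 171.]
shim 0.86 [ 0.336 -0.141 -0.003] [270. 249.]
shim 0.75 [ 0.414 -0.476  0.001] [381. 220.]
shim 0.63 [ 0.43  -0.304  0.002] [323. 216.]
shim 0.63 [ 0.3   -0.345  0.003] [340. 259.]
shim_end_a 0.97 [ 0.34  -0.396  0.016] [357. 245.]
shim_end_a 0.9 [ 0.426 -0.374  0.019] [348. 216.]
shim_end_a 0.86 [ 0.436 -0.241  0.018] [303. 214.]
shim_end_a 0.86 [ 0.262 -0.291  0.017] [323. 273.]
side 359.5216409876419 [ 0.319 -0.615  0.686]
pry_bar 0.69 [ 0.605 -0.074  0.008] [293. 184.]
bar_toe 0.75 [0.568 0.17  0.034] [248. 122.]
fulcrum 0.64 [0.569 0.147 0.001] [251. 136.]
power_unit 0.66 [ 0.561  0.277 -0.001] [235. 111.]
edge 0.66 [0.57  0.202 0.028] [245. 117.]
shim 0.84 [ 0.337 -0.145 -0.004] [197. 241.]
shim 0.8 [ 0.297 -0.34   0.004] [200. 326.]
shim 0.68 [ 0.429 -0.305  0.001] [259. 288.]
shim 0.6 [ 0.412 -0.478  0.002] [284. 379.]
shim_end_a 0.98 [ 0.262 -0.291  0.018] [175. 306.]
shim_end_a 0.91 [ 0.348 -0.462  0.016] [246. 381.]
shim_end_a 0.81 [ 0.436 -0.24   0.016] [252. 257.]
shim_end_a 0.81 [ 0.297 -0.087  0.017] [173. 220.]
```

View pics/top0.png

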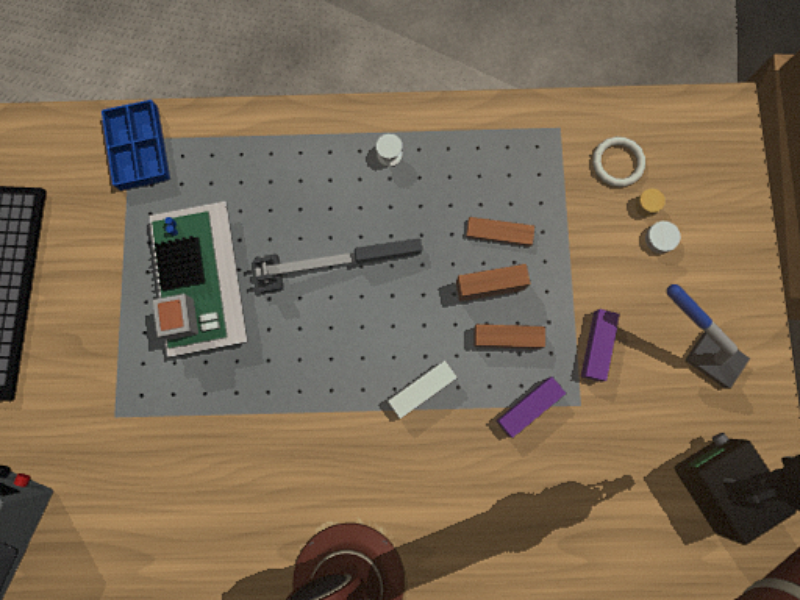

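View pics/side0.png

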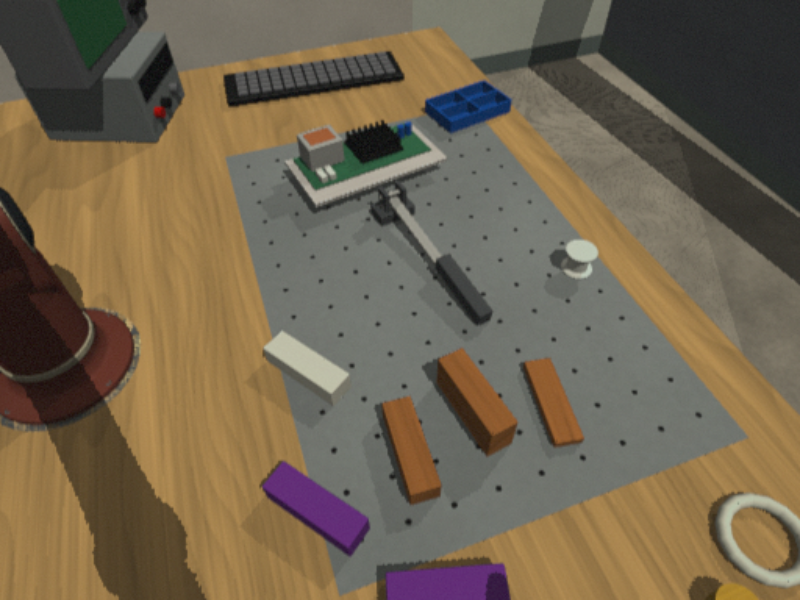

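The brown blocks could all be taken for the shim. In the 800x600 side view they are at (410,450), (475,400) and (553,402), which in the top view are (510,336), (493,282) and (500,231). The white block at (305,365) and the purple ones at (315,505) and (447,583) are excluded by colour. The block at (475,400) looks the tallest and (553,402) the thinnest. That leaves side (410,450), world about (0.43,-0.305), as the 35 mm block. The bar is the dark grip and grey blade at top (340,258). The shovel-like tool at top (705,330) is a decoy. I'll check the blocks in a crop and plan the bar poses.

```bash
cat > h.py <<'E'
from plant import arm
import numpy as np
from scipy.spatial.transform import Rotation as R
up=np.array([0,0,1.])
def quat(zt,yt):
    q=R.from_matrix(np.column_stack([np.cross(yt,zt),yt,zt])).as_quat();return q[[3,0,1,2]]
# bar geometry
F=np.array([.5690,.1475]); O=np.array([.6045,-.074]); T=np.array([.566,.171])
u=(T-O)/np.linalg.norm(T-O); u3=np.r_[u,0]; n3=np.array([u[1],-u[0],0])
F3=np.r_[O+u*((F-O)@u),.031]
A0=np.arcsin(.031/((F-O)@u+.075))  # toe-up pitch at start
def bar(a,slide=0,s0=None):
    "pose of the bar: origin, x axis, z axis; a = toe-up pitch"
    s=((F-O)@u if s0 is None else s0)-slide
    x=np.cos(a)*u3+np.sin(a)*up; z=np.cos(a)*up-np.sin(a)*u3
    return F3-s*x,x,z
def tool(a,slide=0,xg=.010,zt=.005,sgn=1,lift=0,tilt=0):
    "TCP pose rigid to the bar; hand vertical (+tilt) when a=A0, TCP at height zt there"
    o,x,z=bar(A0); p0=o+x*xg; p0=np.r_[p0[:2],zt]
    l=np.array([(p0-o)@x,(p0-o)@z])
    o,x,z=bar(a,slide); p=o+l[0]*x+l[1]*z+lift*up
    d=a-A0+tilt; zt_=-(np.cos(d)*up-np.sin(d)*u3)
    return p,quat(zt_,sgn*n3)
def obs(t=''):
    o=arm.observe();print(t,'t',round(o['clock'],2),'p',np.round(o['tool_pos'],3),'f',np.round(o['wrist_force'],1),'op',round(o['opening'],3),'g',round(o['grasp_force'],1));return o
E
python3 - <<'E'
from h import *
import cv2
D=np.deg2rad
for s in(1,-1):
  for tilt in (0,.15):
    for a,sl,l in((A0,0,.1),(A0,0,0),(-D(16),0,0),(-D(16),.05,0),(D(7.15),.05,0)):
        p,q=tool(a,sl,sgn=s,lift=l,tilt=tilt);j=arm.ik(p,q);print(s,tilt,np.round(p,3),None if j is None else np.round(j,2))
print(np.rad2deg(A0),u)
im=arm.snapshot("side")[225:400,180:400,::-1];cv2.imwrite("pics/crop1.png",cv2.resize(im,None,fx=3,fy=3,interpolation=cv2.INTER_CUBIC))
E
```

```text
1 0 [ 0.603 -0.063  0.105] [ 0.33  0.72 -0.43  1.69  0.39  0.82 -0.12]
1 0 [ 0.603 -0.063  0.005] [ 0.28  0.86 -0.35  1.74  0.45  0.62 -0.18]
1 0 [ 0.602 -0.057  0.087] [-0.07  0.72 -0.1   1.78  0.68  0.76 -0.52]
1 0 [ 0.594 -0.01   0.073] [-0.16  0.74 -0.09  1.79  0.67  0.76 -0.59]
1 0 [ 0.595 -0.013  0.007] [ 0.21  0.85 -0.35  1.77  0.42  0.6  -0.23]
1 0.15 [ 0.603 -0.063  0.105] [ 0.44  0.76 -0.51  1.65  0.26  0.85  0.03]
1 0.15 [ 0.603 -0.063  0.005] [ 0.41  0.9  -0.46  1.7   0.34  0.67 -0.02]
1 0.15 [ 0.602 -0.057  0.087] [ 0.08  0.72 -0.23  1.75  0.58  0.76 -0.37]
1 0.15 [ 0.594 -0.01   0.073] [-0.01  0.73 -0.22  1.77  0.58  0.74 -0.46]
1 0.15 [ 0.595 -0.013  0.007] [ 0.35  0.88 -0.46  1.74  0.31  0.63 -0.07]
-1 0 [ 0.603 -0.063  0.105] [-0.16  0.72  0.38  1.7  -0.35  0.79 -2.6 ]
-1 0 [ 0.603 -0.063  0.005] [-0.16  0.87  0.38  1.75 -0.51  0.62 -2.46]
-1 0 [ 0.602 -0.057  0.087] [-0.63  0.9   0.88  1.79 -0.45  0.65 -2.63]
-1 0 [ 0.594 -0.01   0.073] [-0.73  0.95  0.93  1.81 -0.54  0.68 -2.64]
-1 0 [ 0.595 -0.013  0.007] [-0.22  0.85  0.36  1.78 -0.52  0.61 -2.52]
-1 0.15 [ 0.603 -0.063  0.105] [-0.04  0.73  0.3   1.66 -0.44  0.88 -2.49]
-1 0.15 [ 0.603 -0.063  0.005] [-0.02  0.87  0.28  1.71 -0.56  0.71 -2.37]
-1 0.15 [ 0.602 -0.057  0.087] [-0.43  0.79  0.63  1.77 -0.33  0.67 -2.69]
-1 0.15 [ 0.594 -0.01   0.073] [-0.52  0.82  0.65  1.79 -0.37  0.66 -2.74]
-1 0.15 [ 0.595 -0.013  0.007] [-0.08  0.85  0.25  1.75 -0.58  0.68 -2.42]
5.944560097423185 [-0.15523783  0.98787713]
```

View pics/crop1.png

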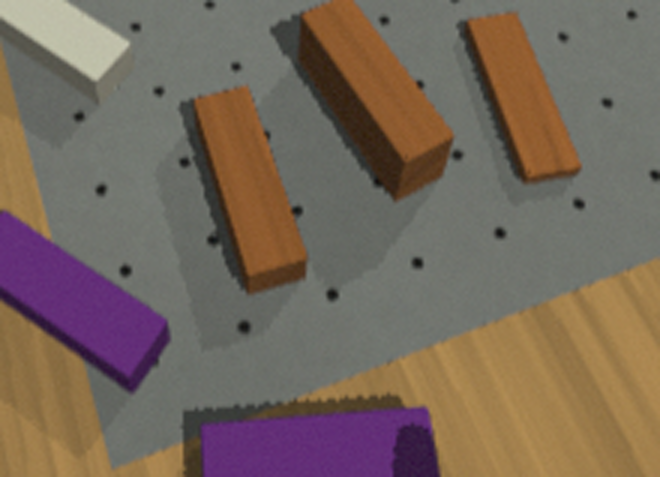

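The crop shows three brown heights: tall at (375,95), thin at (525,95) and medium at (250,190). The medium one, at world (0.43,-0.305), is the shim. Next I go above the bar grip and refine its position with the wrist camera.

Run:
```python
from h import *
p,q=tool(A0,lift=.13)
arm.reach(p,q); obs()
arm.snapshot("wrist")
for n in("pry_bar","bar_toe","fulcrum"):
    for d in arm.mark_of(n,"wrist")[:2]:print(n,round(d["confidence"],2),np.round(d["centre"],4))
m=arm.camera_model("wrist");M=np.array(m["camera_from_world"]);C=-M[:3,:3].T@M[:3,3]
g=arm.masks_of("pry_bar","wrist")
if g:
    v,w=np.nonzero(g[0]["region"]);print(len(v))
    r=(np.column_stack([(w-m["cx"])/m["fx"],(v-m["cy"])/m["fy"],np.ones(len(v))]))@M[:3,:3]
    X=C+r*((.035-C[2])/r[:,2])[:,None]
    d=X[:,:2]-O; s=d@u; e=d@n3[:2]
    for a in np.arange(-.08,.06,.02):
        k=(s>a)&(s<a+.02)
        if k.sum():print(round(a,2),np.round([e[k].min(),e[k].max(),e[k].mean()],4))
```

```text
t 3.33 p [ 0.603 -0.065  0.135] f [ 0.1 -0.8  0.5] op 0.995 g 0.0
pry_bar 0.74 [ 0.6054 -0.0727  0.0106]
7122
-0.08 [-0.0134  0.0122 -0.0007]
-0.06 [-0.0142  0.0121 -0.0012]
-0.04 [-0.0139  0.0119 -0.0012]
-0.02 [-0.0143  0.0108 -0.0015]
0.0 [-0.0142  0.0114 -0.0015]
0.02 [-0.0147  0.0121 -0.0015]
0.04 [-0.0144  0.0111 -0.0016]
0.06 [-0.01    0.0075 -0.0015]
```

Run:
```python
from h import *
D=np.deg2rad
p,q=tool(A0); arm.move_straight(p,q,.15); obs('down')
arm.gripper_to(0.,100); obs('grip')
for a in np.linspace(A0,-D(16),5)[1:]:
    p,q=tool(a); arm.move_straight(p,q,.08); obs('dip')
import cv2
arm.snapshot("side")
for c in("side","top"):
    im=arm.snapshot(c)
    for d in arm.mark_of("bar_toe",c)[:2]:print(c,d["confidence"],np.round(d["centre"],4))
    if c=="side":cv2.imwrite("pics/side1.png",cv2.resize(im[60:210,170:350,::-1],None,fx=4,fy=4,interpolation=cv2.INTER_CUBIC))
```

```text
down t 4.59 p [ 0.604 -0.063  0.006] f [ 1.   0.5 -0.1] op 1.005 g 0.0
grip t 5.17 p [ 0.602 -0.063  0.006] f [-2.  -0.3  6.2] op 0.287 g 99.0
dip t 5.58 p [ 0.602 -0.063  0.024] f [-0.4  0.8 -6.7] op 0.289 g 98.4
dip t 5.99 p [ 0.602 -0.063  0.045] f [-0.1  1.2 -6.8] op 0.288 g 98.4
dip t 6.4 p [ 0.602 -0.061  0.066] f [-0.9  1.6 -6.7] op 0.291 g 98.4
dip t 6.81 p [ 0.602 -0.057  0.086] f [ 0.6  2.  -6.4] op 0.289 g 98.5
side 0.56 [0.5683 0.1699 0.0228]
side 0.39 [0.5731 0.204  0.0246]
```

View pics/side1.png

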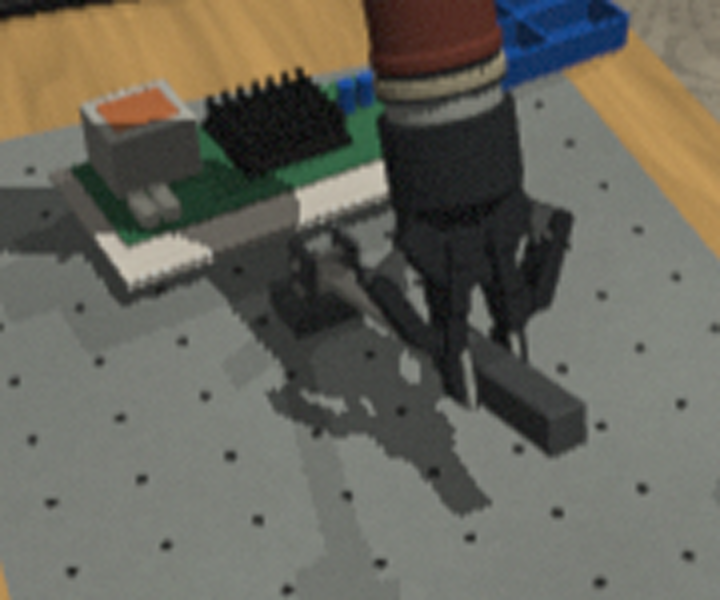

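The grip (540,400) is raised and the bar dips through the fulcrum (310,280) without binding. Toe is at z≈23 mm, as planned. Pushing now.

Run:
```python
from h import *
D=np.deg2rad
for s in(.015,.03,.042,.051):
    p,q=tool(-D(16),s); arm.move_straight(p,q,.06); f=obs('push')['wrist_force']
    if abs(f@u3)>15: print('STOP');break
arm.snapshot("top")
for n in("edge","power_unit"):
    for d in arm.mark_of(n,"top")[:1]:print(n,d["confidence"],np.round(d["centre"],4))
```

```text
push t 7.46 p [ 0.6   -0.042  0.082] f [ 1.1  2.1 -6.4] op 0.29 g 98.7
push t 7.86 p [ 0.597 -0.026  0.078] f [-0.6  2.3 -7.3] op 0.29 g 98.7
push t 8.21 p [ 0.596 -0.016  0.075] f [-0.1  1.8 -5.6] op 0.289 g 98.8
push t 8.51 p [ 0.594 -0.008  0.072] f [ 0.9  1.2 -5.2] op 0.291 g 98.9
power_unit 0.83 [ 5.551e-01  2.720e-01 -3.000e-04]
```

Run:
```python
from h import *
D=np.deg2rad
for a in(-10,-4,2,5,6.4,7.2):
    p,q=tool(D(a),.051); arm.move_straight(p,q,.07); f=obs(a)['wrist_force']
    if abs(f[2])>30: print('STOP');break
for c in("top","side"):
    arm.snapshot(c)
    for n in("edge","bar_toe","power_unit"):
        for d in arm.mark_of(n,c)[:1]:print(c,n,round(d["confidence"],2),np.round(d["centre"],4))
```

```text
-10 t 9.05 p [ 0.594 -0.015  0.056] f [-0.2 -3.1 -3.2] op 0.285 g 99.3
-4 t 9.44 p [ 0.595 -0.011  0.038] f [-1.6  4.3 -4.9] op 0.294 g 99.2
2 t 9.83 p [ 0.595 -0.012  0.022] f [-0.3  4.  -4.7] op 0.291 g 99.4
5 t 10.11 p [ 0.595 -0.014  0.013] f [-0.8  2.2 -4.4] op 0.289 g 99.5
6.4 t 10.36 p [ 0.595 -0.014  0.009] f [-0.7  0.2 -3.8] op 0.288 g 99.4
7.2 t 10.61 p [ 0.595 -0.013  0.007] f [ 0.2 -1.5  0.7] op 0.289 g 100.1
top edge 0.78 [0.5701 0.2087 0.0453]
top bar_toe 0.55 [0.5586 0.2211 0.0412]
top power_unit 0.75 [0.5562 0.2753 0.0075]
side edge 0.82 [0.5688 0.2079 0.0416]
side bar_toe 0.62 [0.5632 0.2213 0.0372]
side power_unit 0.61 [0.5597 0.282  0.0064]
```

The edge is up at about 44 mm and the grip is on the bench. I release, retreat and check.

Run:
```python
from h import *
import cv2
arm.gripper_to(.7); o=obs()
arm.move_straight(o['tool_pos']+np.array([0,0,.15]),None,.25)
# go above the shim
S=np.array([.4295,-.3045]);d=np.array([.436,-.2405])-np.array([.426,-.374]);d/=np.linalg.norm(d)
nn=np.array([d[1],-d[0],0])
arm.reach(np.r_[S-d*.035,.14],quat(-up,nn)); obs()
for c in("top","side"):
    im=arm.snapshot(c)
    for n in("edge","bar_toe","fulcrum","power_unit","pry_bar"):
        for e in arm.mark_of(n,c)[:1]:print(c,n,round(e["confidence"],2),np.round(e["centre"],4))
cv2.imwrite("pics/side2.png",cv2.resize(im[60:210,170:350,::-1],None,fx=4,fy=4,interpolation=cv2.INTER_CUBIC))
im=arm.snapshot("wrist");cv2.imwrite("pics/w2.png",im[:,:,::-1])
for n in("shim","shim_end_a"):
    for e in arm.mark_of(n,"wrist")[:2]:print(n,round(e["confidence"],2),np.round(e["centre"],4))
m=arm.camera_model("wrist");M=np.array(m["camera_from_world"]);C=-M[:3,:3].T@M[:3,3]
for g in arm.masks_of("shim","wrist")[:2]:
    v,w=np.nonzero(g["region"])
    r=(np.column_stack([(w-m["cx"])/m["fx"],(v-m["cy"])/m["fy"],np.ones(len(v))]))@M[:3,:3]
    X=C+r*((.035-C[2])/r[:,2])[:,None]
    print(round(g["confidence"],2),cv2.minAreaRect((X[:,:2]*1000).astype(np.float32)))
```

```text
t 11.44 p [ 0.595 -0.012  0.007] f [ 0.4 -0.4 -0.4] op 0.703 g 0.0
 t 13.57 p [ 0.428 -0.338  0.14 ] f [-0.2  0.3  0.3] op 0.702 g 0.0
top edge 0.73 [0.5734 0.2077 0.0438]
top bar_toe 0.85 [0.556  0.2177 0.0418]
top fulcrum 0.69 [ 0.4383 -0.2448  0.0198]
top power_unit 0.95 [0.5575 0.2775 0.006 ]
top pry_bar 0.65 [ 0.5997 -0.0229  0.011 ]
side fulcrum 0.68 [ 0.601  -0.0238  0.0098]
side pry_bar 0.62 [ 0.5985 -0.0232  0.0079]
shim 0.88 [ 0.2989 -0.3438 -0.002 ]
shim 0.72 [ 0.4099 -0.4816  0.002 ]
shim_end_a 0.9 [ 0.3749 -0.1969  0.015 ]
shim_end_a 0.72 [ 0.2627 -0.2935  0.0205]
0.8 ((365.59375, -198.2840576171875), (30.902997970581055, 54.73817443847656), 85.7093505859375)
0.71 ((431.86676025390625, -308.64459228515625), (128.46849060058594, 39.7830924987793), 86.62887573242188)
```

View pics/side2.png

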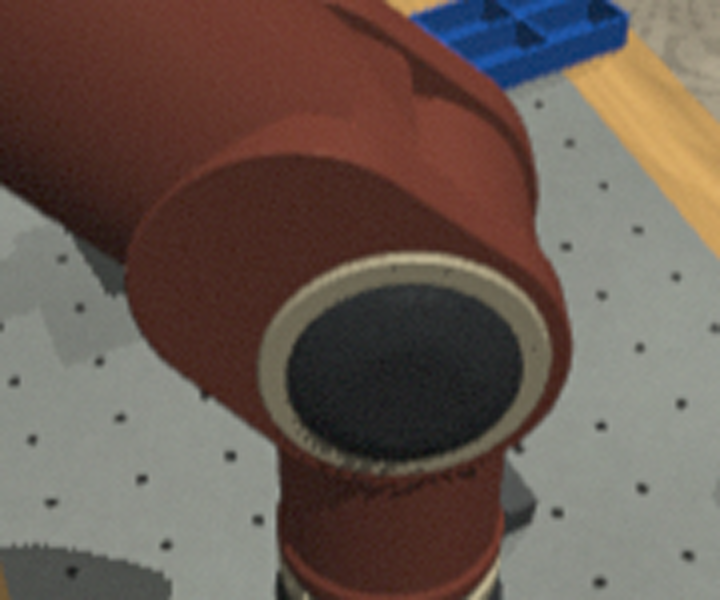

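View pics/w2.png

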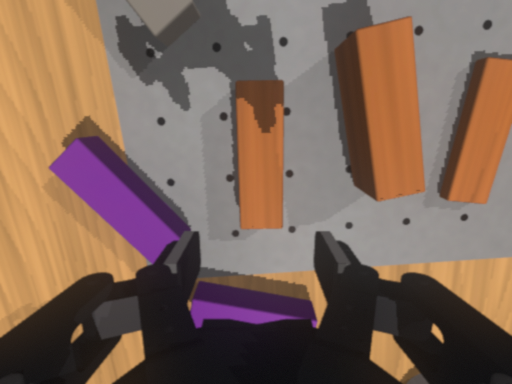

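The wrist view shows the medium block at (262,155), with the tall one at (385,110) and the thin one at (480,130). Nothing blocks the fingers. The unit hasn't moved and the bar holds on its own. I take the shim near its rear (-y) end and bring it to the near side, in front of the edge.

```bash
cat >> h.py <<'E'
th=np.deg2rad(86.3); dS=np.array([np.cos(th),np.sin(th)]); cS=np.array([.431,-.306]); nS=np.array([dS[1],-dS[0],0])
G=.040; ZG=.007
E2=np.array([.571,.205]); side=-1
E2=O+u*((E2-O)@u)   # on the bar's line
def place(ins,z):
    "TCP for the shim's front end ins past the edge, underside z above bench"
    c=E2+side*.095*n3[:2]+u*(ins-.065)
    return np.r_[c-u*G,ZG+z],quat(-up,n3)
E
python3 - <<'E'
from h import *
g=cS-dS*G;q=quat(-up,nS)
for a in(place(-.04,.1),place(-.04,.002),place(.031,0)):
    print(np.round(a[0],3),np.round(arm.ik(*a),2))
arm.move_straight(np.r_[g,.06],q,.2);arm.move_straight(np.r_[g,ZG],q,.12);obs()
arm.gripper_to(0.,60);obs('grip')
arm.move_straight(np.r_[g,.11],q,.2);obs('up')
arm.reach(*place(-.05,.1));obs()
arm.move_straight(*place(-.05,.02),.12);obs()
import cv2
for c in("top","side"):
    im=arm.snapshot(c)
    for n in("edge","shim_end_a","shim","bar_toe","fulcrum"):
        for e in arm.mark_of(n,c)[:5]:
            if e["centre"][1]>0:print(c,n,round(e["confidence"],2),np.round(e["centre"],4))
    if c=="top":cv2.imwrite("pics/top3.png",cv2.resize(im[110:250,60:250,::-1],None,fx=4,fy=4,interpolation=cv2.INTER_CUBIC))
    else:cv2.imwrite("pics/side3.png",cv2.resize(im[60:210,170:350,::-1],None,fx=4,fy=4,interpolation=cv2.INTER_CUBIC))
E
```

```text
[0.49  0.045 0.107] [ 0.16  0.58 -0.44  2.    0.4   0.64 -0.39]
[0.49  0.045 0.009] [ 0.04  0.74 -0.27  2.07  0.49  0.39 -0.46]
[0.479 0.116 0.007] [-0.12  0.75 -0.24  2.07  0.45  0.38 -0.57]
 t 15.51 p [ 0.429 -0.346  0.008] f [0.7 0.4 0.5] op 0.701 g 0.0
grip t 15.82 p [ 0.429 -0.346  0.008] f [ 0.3 -0.7  6.4] op 0.46 g 61.6
up t 16.48 p [ 0.427 -0.346  0.109] f [ 0.2 -0.1 -1.5] op 0.455 g 60.8
 t 17.93 p [0.491 0.034 0.107] f [ 0.3  0.1 -0.7] op 0.462 g 60.8
 t 18.74 p [0.492 0.035 0.027] f [ 1.5 -0.  -1.1] op 0.46 g 60.8
top edge 0.62 [0.5716 0.2083 0.0435]
top bar_toe 0.76 [0.5572 0.2209 0.0384]
top bar_toe 0.29 [5.701e-01 1.493e-01 4.000e-04]
top bar_toe 0.28 [0.5563 0.2788 0.0092]
top fulcrum 0.44 [ 5.698e-01  1.485e-01 -3.000e-04]
side edge 0.75 [0.5684 0.2079 0.0414]
side shim_end_a 0.68 [0.4761 0.1409 0.0354]
side shim_end_a 0.67 [0.4977 0.0083 0.0435]
side shim 0.67 [0.4833 0.0724 0.0169]
side fulcrum 0.45 [0.5649 0.1477 0.0009]
```

View pics/top3.png

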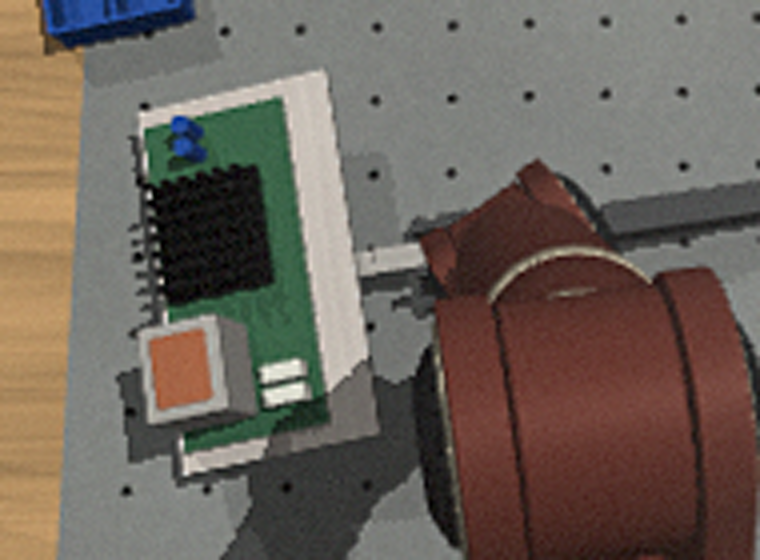

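View pics/side3.png

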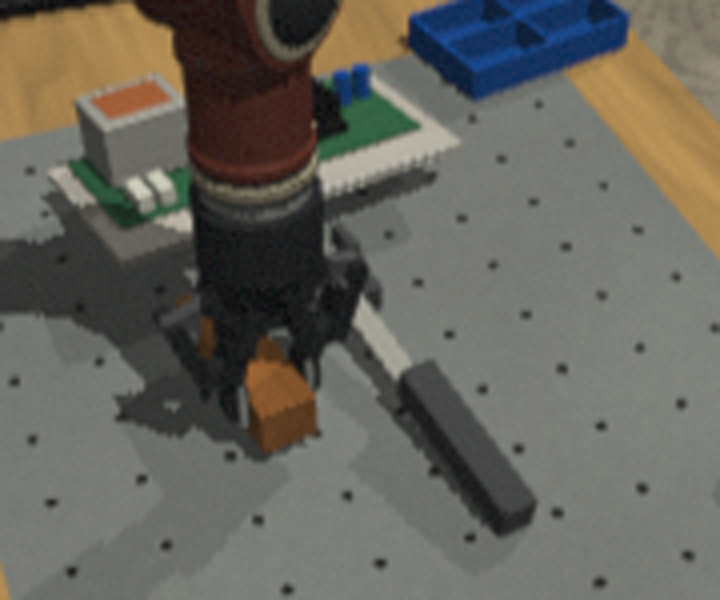

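The top view shows the edge and the blade under it at (390,260). In the side view the shim is held level in front of the near part of the edge (about (270,370)). The edge is some 3 mm farther in than I assumed, so I add that. Inserting now.

Run:
```python
from h import *
arm.move_straight(*place(-.05,.002),.1);obs()
for i in(-.01,.01,.024,.034):
    arm.move_straight(*place(i,.0015),.08);f=obs(i)['wrist_force']
    if abs(f@u3)>12:print('STOP');break
else:
    arm.move_straight(*place(.034,-.0005),.03);obs('down')
    import cv2
    for c in("side","top"):
        im=arm.snapshot(c)
        for n in("edge","shim_end_a","power_unit"):
            for e in arm.mark_of(n,c)[:5]:
                if e["centre"][1]>0:print(c,n,round(e["confidence"],2),np.round(e["centre"],4))
```

```text
t 19.68 p [0.491 0.036 0.009] f [-0.1 -0.6 -0.3] op 0.457 g 61.2
-0.01 t 20.32 p [0.485 0.075 0.008] f [-0.2  0.9 -1.2] op 0.455 g 61.2
0.01 t 20.73 p [0.482 0.095 0.008] f [-0.3 -0.3 -1.6] op 0.462 g 61.3
0.024 t 21.05 p [0.479 0.109 0.008] f [-0.5 -1.1 -1.1] op 0.455 g 61.3
0.034 t 21.32 p [0.478 0.119 0.008] f [-0.  -0.1 -1. ] op 0.455 g 61.3
down t 21.57 p [0.478 0.119 0.008] f [-3.   0.2 15.2] op 0.458 g 63.1
side edge 0.88 [0.5718 0.2073 0.0443]
side shim_end_a 0.9 [0.4842 0.0933 0.0235]
side power_unit 0.74 [0.561  0.2816 0.0108]
side power_unit 0.16 [0.4813 0.0874 0.0257]
top edge 0.88 [0.5704 0.2106 0.0439]
top power_unit 0.97 [0.5568 0.2767 0.0066]
```

Run:
```python
from h import *
import cv2
arm.gripper_to(.65);o=obs()
p=o['tool_pos'];arm.move_straight(p+np.array([0,0,.06]),None,.12);arm.move_straight(p+np.array([0,-.03,.15]),None,.2)
arm.reach([.42,-.25,.2],quat(-up,n3));obs()
for c in("side","top"):
    im=arm.snapshot(c)
    for n in("edge","shim","shim_end_a","power_unit","bar_toe","pry_bar"):
        for e in arm.mark_of(n,c)[:5]:
            if e["centre"][1]>-.04:print(c,n,round(e["confidence"],2),np.round(e["centre"],4))
    k=im[60:210,170:350] if c=="side" else im[110:250,60:250]
    cv2.imwrite(f"pics/{c}4.png",cv2.resize(k[:,:,::-1],None,fx=4,fy=4,interpolation=cv2.INTER_CUBIC))
```

```text
t 22.28 p [0.478 0.118 0.006] f [ 1.  -0.3 -0.8] op 0.649 g 0.0
 t 24.86 p [ 0.421 -0.248  0.2  ] f [ 0.1  0.5 -0.3] op 0.649 g 0.0
side shim 0.52 [ 0.4711  0.1558 -0.0008]
side pry_bar 0.65 [ 0.5984 -0.023   0.0076]
top edge 0.6 [0.5752 0.2093 0.0433]
top shim 0.72 [0.4725 0.1564 0.0033]
top shim_end_a 0.86 [0.4805 0.0895 0.0153]
top shim_end_a 0.82 [0.4647 0.2206 0.0202]
top power_unit 0.86 [0.5553 0.2783 0.0036]
top power_unit 0.51 [ 0.597  -0.0205  0.0063]
top bar_toe 0.64 [0.5568 0.22   0.0388]
top pry_bar 0.61 [ 0.5963 -0.0217  0.0085]
```

View pics/top4.png

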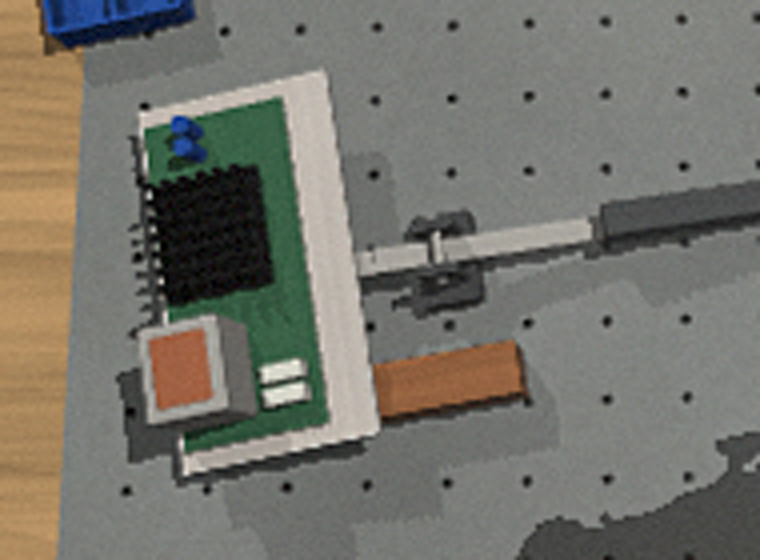

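View pics/side4.png

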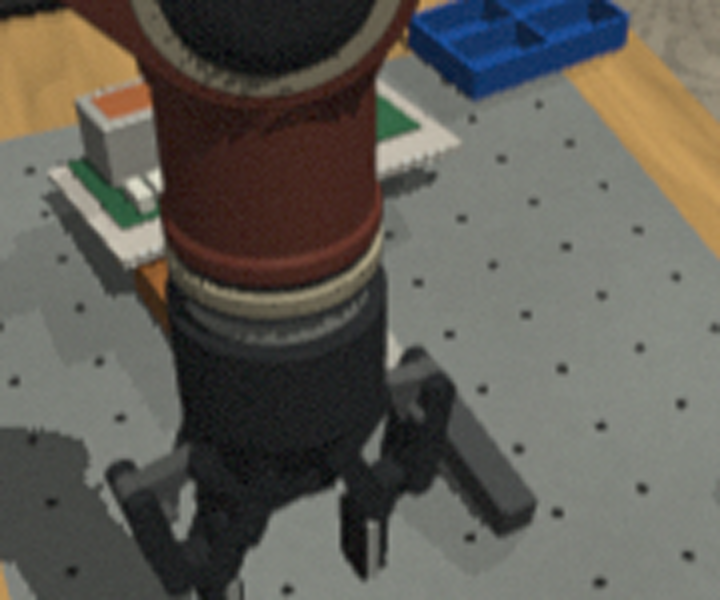

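Run:
```python
from h import *
m=arm.camera_model("top");M=np.array(m["camera_from_world"]);C=-M[:3,:3].T@M[:3,3]
def px(x,y,z):
    r=np.array([(60+x/4-m["cx"])/m["fx"],(110+y/4-m["cy"])/m["fy"],1])@M[:3,:3];return (C+r*(z-C[2])/r[2])[:2]
a=px(373,390,.052);b=px(520,370,.035);print(a,b,(a-b)@u)
l=px(325,72,.052)-px(377,433,.052);print(l,l@u)
```

```text
[0.46101516 0.19280479] [0.4754583 0.0896733] 0.10412335900159418
[0.27256468 0.04417199] 0.0013241508932170883
```

The top view shows the shim (450,380) beside the bar, with its end under the raised plate edge at x≈375 and 26–30 mm inserted by the various measures. The blade is still under the edge at (362,262), the unit has not moved, and the arm is clear. Handing in.

```bash
python3 -c "
from plant import arm
print(arm.close_job())"
```

```text
the job is handed in; nothing more can be done
None
```

The job is handed in, at about 25 s of the 51 s allowed: the bar holds the edge about 44 mm up, the unit did not shift measurably, and the 35 mm block sits about 28 mm (26–30 mm) under the edge, 95 mm from the bar, on the robot's side.

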